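Level the safe shelf and hold the level pressed

ROBOT

A 6-joint arm with a two-finger parallel gripper is mounted at the origin on the work surface. World frame = base frame: x ahead of the robot, y to its left, z up, the work surface at z = 0. Lengths are in m, angles in rad, forces in N, time in s.
With the tool pointing down it reaches from about 0.425 to 0.95 m from the base axis. Payload 3.5 kg.
Tool frame: the origin (TCP) lies midway between the tips of the shut fingers; the grasp point (between the pads) lies 19 mm behind it; x points along the fingers, z is the direction in which the jaws open and shut, and the axes are right-handed (so a half turn about x gives the same grasp; the last joint's range is limited). The gripper opens to 85 mm and grips with 20 to 120 N. Pads are 22 mm wide; open, the fingers measure 114 mm over their backs; the gripper's body (76 mm by 85 mm) begins 54 mm behind the grasp point. The pads swing forward as they close: fully open they stand 13 mm farther back than shut.
Start: joints at [1.029, 0.286, 1.577, -0, 1.279, -0.15], TCP at [0.258, 0.624, 0.231] pointing down, gripper open.
Joint ranges: [-2.77, 2.77], [-0.9, 2.22], [0.21, 2.48], [-1.53, 4.67], [0.24, 2.81], [-2.84, 2.84]. Speed limits (rad/s): [2.79, 2.79, 3.14, 3.14, 3.14, 3.14].

INTERFACE

Orientations are given as a unit quaternion [x, y, z, w].
In Python, from plant import readout, eyes, ctrl gives the robot as it stands.
- The arm moves only by the tool move_arm, never from a script. Its argument "commands" is a list of rows, each a list of 7 numbers: the turn, a rotation vector about the world's x, y, z in rad, then the shift along the world's x, y, z in mm, then the closure in counts, from 0 (fully open) to 255 (shut). A call has 1 to 12 rows; each row is the pose to reach, as a shift and turn from the pose measured when the call began; what a row does not reach only later rows make up. A row lasts 1/10 s, in which the tool goes at most 50 mm and 8.59 degrees, less where a joint would pass 70% of its speed; a pose out of reach is approached as far as the arm can. A call with a gripper value outside its range is refused whole. The fingers move at their own pace and stop on an object; "newtons" is the grip in N (left out, the last holds). Time passes only in rows, so rows that repeat a pose let the fingers close. It gives the time, the measured TCP pose, the force and the opening at its end, in the units of the state.
- readout.get_state(): the state, without advancing time (a new reading comes with each control period).
- eyes.read_camera(name): name is "scene" or "top" or "wrist"; returns a dict with "color" (480x640x3 uint8, red, green, blue), "depth" (480x640 float32, m along the optical axis (not along the pixel's ray), 0 where there is no reading), "K" (3x3 intrinsics, pixels), "eye" and "attitude" of the camera in the world. Camera axes: x right, y down, z forward; pixel columns grow to the right and rows downward; lengths in m; the calibration is good to about 2 mm. A picture is of the moment at which its call begins.
- ctrl.sign_off(): hands the job in, once; it reports no verdict.
The state is a dict: "time": time; "qpos": joint angles; "dq": joint speeds; "joint_efforts": joint torques, N m; "eef_pos": TCP position; "tcp_rot": TCP orientation; "contact_force": force on the tool from outside, world axes, zero at the start; "wrist_torque": the same for the moment, N m; "opening": opening from 0.0 (shut) to 1.0 (fully open).
Only numpy, scipy, OpenCV 4.12 (cv2) and the standard library are available. Lean on these libraries where they do the work, as an engineer would, in place of code of your own. Each camera call takes 0.05 s, during which the arm holds its last target.

TASK

Lift the spirit level off the walnut turntable, set it down inside the white outline on the hinged steel safe shelf (either way round) and let go of it; its bubble will run off to one side. Then turn the wing knob of the shelf's cam levelling foot until the bubble rests midway between the two lines. Finish by pressing the level straight down on the shelf with a firm but modest push of about 10 N and end while still pressing, the bubble still between the lines; leave all the other things where they are.

Things in the scene. Friction and masses are not known exactly. Their poses are not given: they have to be found in the camera images.
- level: loose spirit level, an aluminium bar 150 mm long (its x axis), 28 mm wide (y), 40 mm high (z), about 0.3 kg, lying on the turntable with its vial up. Origin at the centre of its underside. It can be gripped across its 28 mm width, near the middle of its length
- vial_mid (a point): middle of the level's vial window on its top face, 34 mm from the level's middle towards its +x end, 40 mm above its underside; moves and turns with the level. The window is 60 mm long along x; the two black lines lie 11 mm either side of this point
- bubble_mid (a point): middle of the white bubble (14 mm long, 9 mm wide) in the vial. It slides along the level's x axis to the higher end, up to 21 mm from vial_mid, about 14 mm per degree of slope, and needs about 2 s to settle after each change. Its offset from vial_mid along the level's x axis is the reading; while it is within 4 mm the whole bubble is between the lines
- pad_top (a point): centre of the top of the level's round rubber thumb pad (24 mm across, 3 mm high), on its top face 25 mm from the middle towards the -x end, 43 mm above the underside; a good spot to press down on
- turntable: fixed walnut turntable (it is locked), 320 mm across, top face 36 mm above the tiles; origin under its centre, on the tiles
- plate: the steel safe shelf, a plate 180 mm (its x) by 325 mm (its y), hinged on a stand along its +y end and carried by the levelling foot near its -y end; origin on the hinge line, 34 mm above the tiles; the plate's top face is 10 mm above the origin, so about 44 mm above the tiles. It starts up to 20 mrad low on the foot's side; z axis vertical when level
- place (a point): middle of the white outline (40 x 160 mm, for the level) on the plate's top face, 110 mm from the hinge line; axes as the plate: y is the long direction of the outline, from the foot to the hinge, z is up. The level belongs along this y, either way round
- foot_grip (a point): on the upright axis of the foot's wing knob, at the height to grip, 22 mm above its underside. The wing is a flat steel bar 46 mm long (this point's x axis), 12 mm thick (y), its top 12 mm above this point, its lower edge 14 mm below, standing on a disc 38 mm across and 10 mm high on the plate; 160 mm from the outline's middle, towards the plate's -y
- foot: the wing knob of the cam levelling foot; origin under its disc. Turns stiffly (0.12 N m) and stays where it is left. Clockwise from above raises the foot's end of the shelf by 0.9 degrees per radian, moving the bubble towards the foot by about 13 mm per radian; at the start it needs 0.7 to 1.25 rad clockwise
- handle_knob: bystander: brushed steel safe handle knob, 44 mm across, 36 mm high, on the turntable; origin at the centre of its underside
- battery_cover: bystander: orange plastic battery cover, 55 x 38 x 8 mm, on the turntable; origin at the centre of its underside
- plug: bystander: brass cylinder plug, 32 mm across, 35 mm high, on the turntable; origin at the centre of its underside
- lens: bystander: green glass indicator lens, 38 mm across, 12 mm high, on the turntable; origin at the centre of its underside
- driver: bystander: screwdriver, 180 mm long, lying on the tiles beyond the steel shelf
- bolt: bystander: square steel lock bolt, about 100 x 26 x 26 mm, lying on the tiles; origin under its middle
- tin: bystander: small open aluminium tin, 50 x 50 x 30 mm, standing on the tiles between turntable and steel shelf; origin at the centre of its underside
Mind the look-alikes: they are no part of the job. Of the things that look like the level, the larger one is meant.

How it is judged:
By the outcome, as a careful person would: the job done as asked, in the order asked, and still so for the second after the job is handed in, while the arm keeps its last pose, push and grip.
It also fails if it takes over 64 s, if anything falls off the work surface, if the arm or the gripper's body presses on something with over 40 N, if the wrist force passes 120 N, or if a joint passes its speed limit or range.

## Working session

There is one attempt and no reset: what is moved stays moved. The work goes in short steps, Python scripts to look and compute and a tool call to move; the robot and the scene stay as the last step left them, time stands still between calls to the robot, and variables do not carry over. Pictures are saved under pics/ and viewed, and the job is handed in when it is done.

Besides the shell and the picture viewer there is one more tool, called after "Request:" as a command line: name --pt "numbers of a row" for each row, then --argument value for the rest. move_arm: Moves the arm, as the interface text tells. Its arguments: {"type":"object","properties":{"commands":{"type":"array"},"newtons":{"type":"number"}},"required":["commands"]}

```bash
mkdir -p pics; ls
cat > h.py <<'E'
import numpy as np, cv2
from plant import readout, eyes, ctrl
from scipy.spatial.transform import Rotation as R
def cam(n,save=None):
    c=eyes.read_camera(n)
    if save: cv2.imwrite('pics/'+save,c['color'][:,:,::-1]); np.savez('pics/'+save+'.npz',**{k:np.asarray(v) for k,v in c.items()})
    return c
def load(s): return np.load('pics/'+s+'.npz')
def att(c):
    a=np.asarray(c['attitude']); return a if a.shape==(3,3) else R.from_quat(a).as_matrix()
def ray(c,u,v):
    d=np.linalg.inv(c['K'])@np.array([u,v,1.]); return np.asarray(c['eye']),att(c)@d
def atz(c,u,v,z):
    e,d=ray(c,u,v); return e+d*(z-e[2])/d[2]
def atd(c,u,v):
    e,d=ray(c,u,v); return e+d*c['depth'][int(round(v)),int(round(u))]
def proj(c,p):
    q=att(c).T@(np.asarray(p)-np.asarray(c['eye'])); q=c['K']@q; return q[:2]/q[2]
def crop(c,u0,v0,u1,v1,f,name):
    im=c['color'][v0:v1,u0:u1,::-1]; cv2.imwrite('pics/'+name,cv2.resize(im,None,fx=f,fy=f,interpolation=cv2.INTER_CUBIC))
E
python3 - <<'E'
from h import *
print(readout.get_state())
for n in ['scene','top','wrist']:
    c=cam(n,n+'0.png'); print(n,c['eye'],c['attitude'],c['K'])
E
```

```text
pics
{'time': 0.0, 'qpos': array([ 1.02899403e+00,  2.87189989e-01,  1.57815509e+00, -1.94153999e-06,
        1.27860582e+00, -1.49991940e-01]), 'dq': array([-0.00186579,  0.0004807 , -0.00011142,  0.00109999, -0.00174872,
       -0.00113219]), 'joint_efforts': array([ 3.61503025e-04, -4.05988276e+01, -2.92630792e+01, -1.56415495e-04,
        5.80530395e-03,  4.38409586e-06]), 'eef_pos': array([0.25738644, 0.62329863, 0.22994282]), 'tcp_rot': array([-0.39346394,  0.58851691,  0.39275324,  0.58700841]), 'contact_force': array([0.79471413, 0.48333363, 0.82580874]), 'wrist_torque': array([-0.03568421, -0.04214525,  0.012843  ]), 'opening': 1.000218899417344}
scene [1.07308098 0.22990565 1.06797803] [ 0.55497297  0.78260427 -0.23087997 -0.1619568 ] [[501.15603018   0.         323.72243497]
 [  0.         501.15603018 240.61866212]
 [  0.           0.           1.        ]]
top [0.28318903 0.01489128 1.16044448] [ 0.71084017 -0.69576232  0.07038062 -0.07528355] [[478.89770024   0.         322.07105802]
 [  0.         478.89770024 230.04798173]
 [  0.           0.           1.        ]]
wrist [0.18266052 0.65447315 0.372805  ] [0.81986199 0.54930145 0.08853295 0.13511531] [[351.52225973   0.         320.02075969]
 [  0.         351.52225973 242.93203619]
 [  0.           0.           1.        ]]
```

View pics/scene0.png

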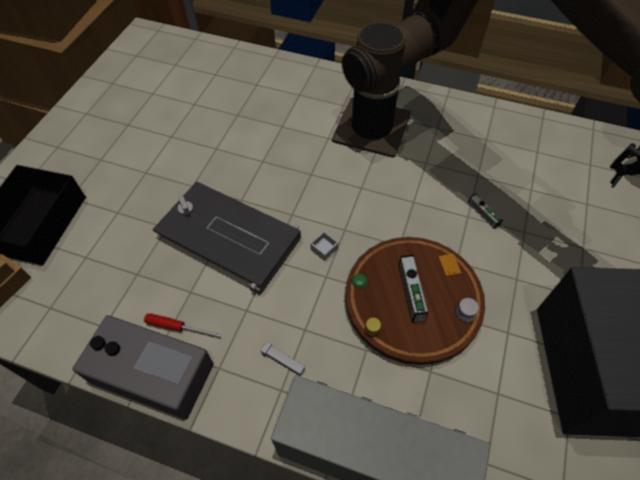

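View pics/top0.png

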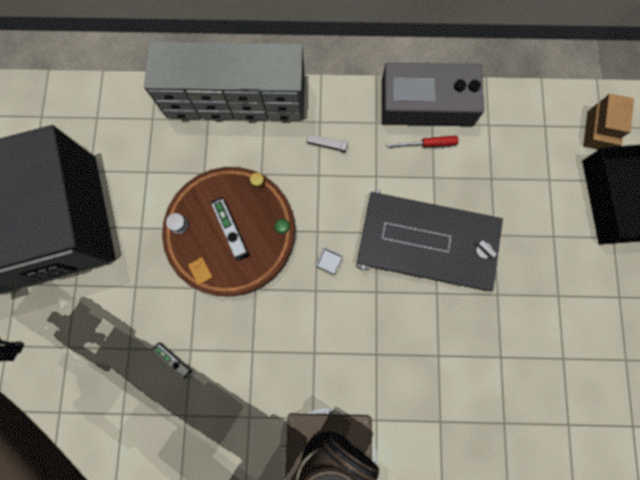

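View pics/wrist0.png

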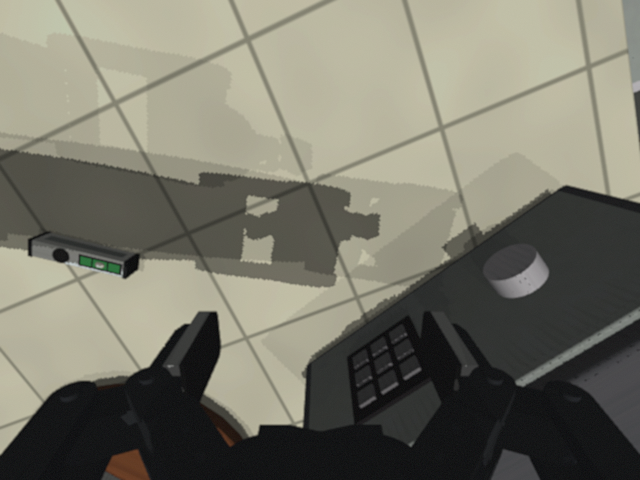

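The top view shows the level on the turntable at about (230,228) with its pad end at (233,237). The shelf outline is centred near (417,237) and the wing knob is at (485,249). The small look-alike is on the tiles at (172,360). I'll enlarge these.

Run:
```python
from h import *
c=load('top0.png')
crop(c,150,155,310,305,5,'t1.png'); crop(c,350,180,510,300,5,'t2.png')
```

```text
(no output)
```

View pics/t1.png

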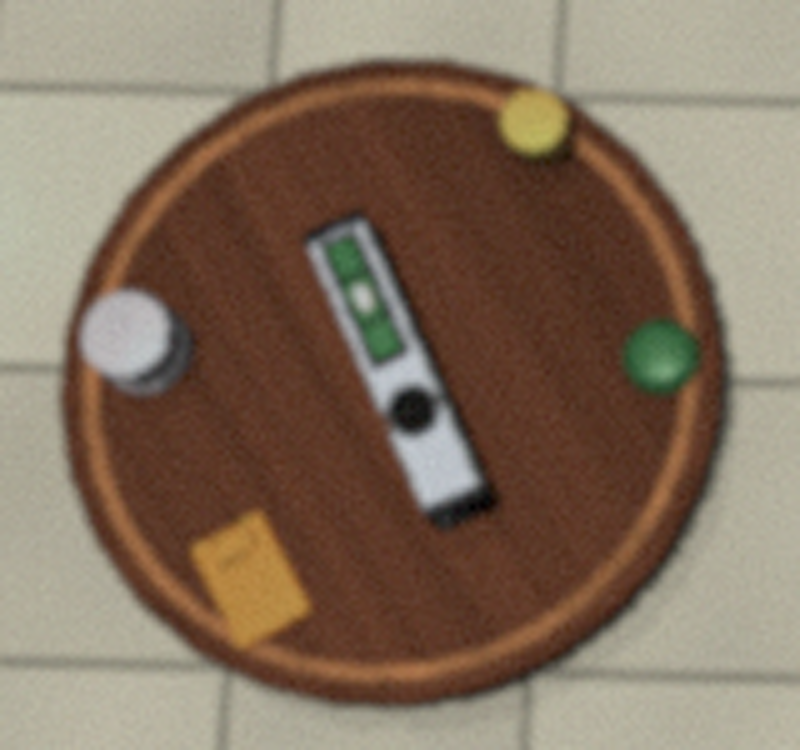

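View pics/t2.png

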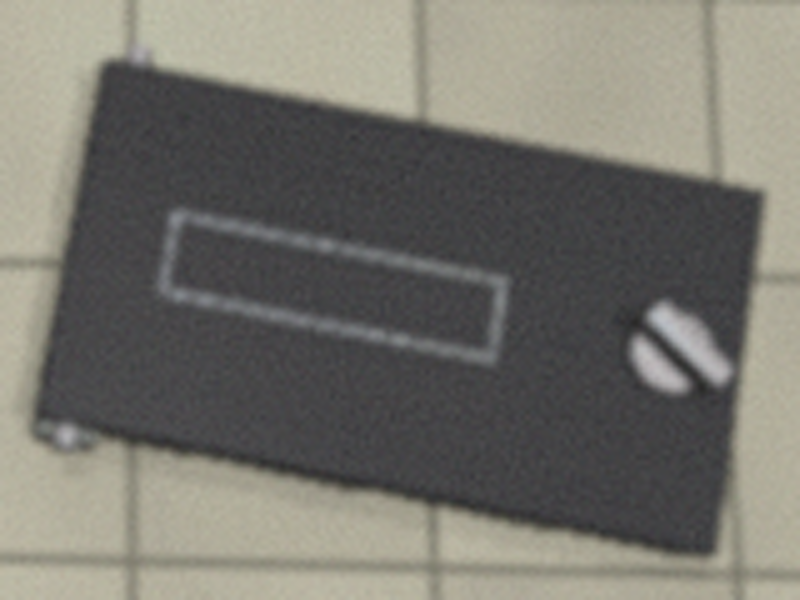

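Run:
```python
from h import *
c=load('top0.png')
f1=lambda x,y,z: atz(c,x/5+150-.4,y/5+155-.4,z)
f2=lambda x,y,z: atz(c,x/5+350-.4,y/5+180-.4,z)
v=f1(365,299,.076);p=f1(413,410,.079)
d=v-p;print('vial',v,'pad',p,np.linalg.norm(d[:2]),np.degrees(np.arctan2(d[1],d[0])))
for q in [(305,237),(360,213),(430,510),(485,485)]: print(f1(*q,.076))
print('mid', p+(d)*25/59)
o=[f2(*q,.044) for q in [(172,212),(507,278),(495,360),(160,295)]]
m=np.mean(o,0);y=(o[0]+o[3]-o[1]-o[2])[:2];print(o,m,np.linalg.norm(y)/2,np.degrees(np.arctan2(y[1],y[0])))
y/=np.linalg.norm(y)
print('foot pred',m[:2]-y*.160)
print('pl',[f2(*q,.044) for q in [(105,62),(762,192),(712,552),(38,425)]])
a=f2(658,308,.088);b=f2(722,378,.088);print('wing',a,b,(a+b)/2,np.linalg.norm(a-b),np.degrees(np.arctan2(*(b-a)[[1,0]])))
s=readout.get_state();M=R.from_quat(s['tcp_rot']).as_matrix();print(M)
print('bystanders',f1(125,335,.072),f1(535,122,.071),f1(662,355,.048),f1(250,580,.044))
for q in [(330,262),(327,143),(424,142)]: print(atz(c,*q,.02))
```

```text
vial [0.5425379  0.25769034 0.076     ] pad [0.48975114 0.23150165 0.079     ] 0.05892613737669286 26.387035341507048
[0.57183223 0.28778305 0.076     ]
[0.58401864 0.26272489 0.076     ]
[0.44389702 0.22149682 0.076     ]
[0.45600361 0.19693249 0.076     ]
mid [0.51211841 0.24259855 0.07772881]
[array([ 0.53955433, -0.12221128,  0.044     ]), array([ 0.51073654, -0.28095484,  0.044     ]), array([ 0.47118276, -0.27400019,  0.044     ]), array([ 0.49905865, -0.11634009,  0.044     ])] [ 0.50513307 -0.1983766   0.044     ] 0.1607213806661101 79.84145932530346
foot pred [ 0.47691347 -0.35586836]
pl [array([ 0.61336823, -0.09013668,  0.044     ]), array([ 0.55523854, -0.40406064,  0.044     ]), array([ 0.38316534, -0.37152258,  0.044     ]), array([ 0.43576105, -0.05893379,  0.044     ])]
wing [ 0.48929098 -0.33738463  0.088     ] [ 0.45770159 -0.36476994  0.088     ] [ 0.47349629 -0.35107728  0.088     ] 0.04180723186437499 -139.07748315561824
[[-9.77708718e-04 -9.24238613e-01  3.81814130e-01]
 [-1.63057708e-03  3.81815279e-01  9.24237217e-01]
 [-9.99998193e-01  2.81057416e-04 -1.88034642e-03]]
bystanders [0.52389444 0.36960223 0.072     ] [0.63195238 0.18345166 0.071     ] [0.52479461 0.12076926 0.048     ] [0.41375093 0.31004966 0.044     ]
[0.44393135 0.00474851 0.02      ]
[0.74698855 0.01795366 0.02      ]
[ 0.7545796 -0.2271332  0.02     ]
```

Run:
```python
from h import *
c=load('scene0.png')
for q in [(590,300),(560,275),(640,275),(600,420)]: print(atd(c,*q))
c=load('top0.png')
for q in [(60,200),(100,260),(50,280),(110,230),(230,215),(238,249),(485,249),(440,210),(400,270),(480,280),(380,205)]: print(q,atd(c,*q))
```

```text
[0.50632644 0.56748137 0.19990919]
[ 0.329875    0.57284116 -0.00058148]Traceback (most recent call last):
  File "<stdin>", line 3, in <module>
  File "h.py", line 16, in atd
    e,d=ray(c,u,v); return e+d*c['depth'][int(round(v)),int(round(u))]
                               ~~~~~~~~~~^^^^^^^^^^^^^^^^^^^^^^^^^^^^^
IndexError: index 640 is out of bounds for axis 1 with size 640
```

Request:
move_arm --pt "0 0 -0.14 5 -45 30 0" --pt "0 0 -0.28 10 -90 50 0" --pt "0 0 -0.42 20 -140 60 0" --pt "0 0 -0.56 30 -190 60 0" --pt "0 0 -0.7 50 -240 60 0" --pt "0 0 -0.84 70 -290 60 0" --pt "0 0 -0.98 100 -330 60 0" --pt "0 0 -1.12 140 -360 50 0" --pt "0 0 -1.26 180 -381 30 0" --pt "0 0 -1.4 220 -381 0 0" --pt "0 0 -1.54 255 -381 -30 0" --pt "0 0 -1.68 255 -381 -30 0"

```text
time: 1.35
eef_pos: [0.513, 0.2403, 0.1934]
tcp_rot: [0.177, 0.688, -0.18, 0.681]
contact_force: [-1.5, -0.2, -0.6]
opening: 1.001
```

Request:
move_arm --pt "0 0 -0.14 -1 2 7 0" --pt "0 0 -0.28 -1 2 7 0" --pt "0 0 -0.42 -1 2 7 0" --pt "0 0 -0.56 -1 2 7 0" --pt "0 0 -0.61 -1 2 7 0" --pt "0 0 -0.61 -1 2 7 0" --pt "0 0 -0.61 -1 2 7 0" --pt "0 0 -0.61 -1 2 7 0"

```text
time: 2.15
eef_pos: [0.5119, 0.2423, 0.2003]
tcp_rot: [0.375, 0.603, -0.376, 0.595]
contact_force: [-0.6, 0.1, 0.0]
opening: 0.997
```

Run:
```python
from h import *
s=readout.get_state();M=R.from_quat(s['tcp_rot']).as_matrix();print(s['time'],s['eef_pos'],M,np.degrees(np.arctan2(M[1,2],M[0,2])),s['qpos'])
c=cam('wrist','w1.png');print(c['eye'],att(c))
```

```text
2.15 [0.51190849 0.24226294 0.20031649] [[-0.01024975  0.89969978  0.43638887]
 [ 0.00477843  0.43645088 -0.8997154 ]
 [-0.99993605 -0.00713661 -0.00877266]] -64.12522784917068 [0.25966131 0.08010004 1.87221697 0.00778479 1.19796554 1.37595922]
[0.58831966 0.27694749 0.34241496] [[ 0.43738432 -0.84870517 -0.2973121 ]
 [-0.89923825 -0.415748   -0.13610355]
 [-0.00809512  0.32688397 -0.94502981]]
```

View pics/w1.png

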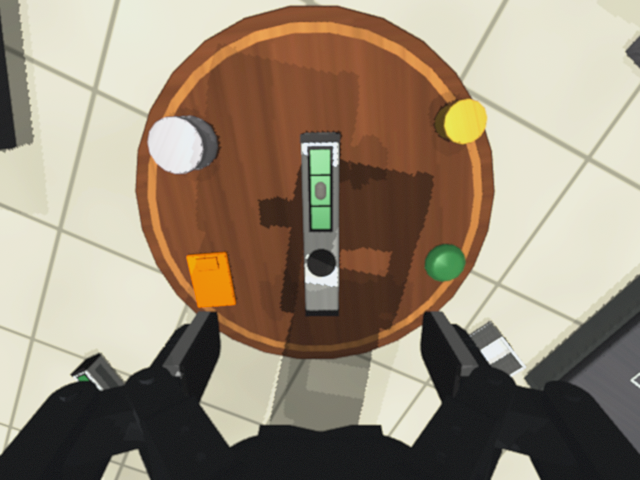

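The level runs vertically in the wrist view: the vial window is centred at about (320.5,189) and the pad at about (320.5,262).

Run:
```python
from h import *
c=load('w1.png')
v=atz(c,320.5,189,.076);p=atz(c,320.5,262.5,.079);d=v-p
print(v,p,np.linalg.norm(d[:2]),np.degrees(np.arctan2(d[1],d[0])),p+d*25/59)
```

```text
[0.54374627 0.25725971 0.076     ] [0.49056405 0.23134016 0.079     ] 0.059162251436799 25.983333930538727 [0.51309889 0.24232302 0.07772881]
```

Request:
move_arm --pt "-0.005 -0.01 0 1 0 -40 0" --pt "-0.005 -0.01 0 1 0 -80 0" --pt "-0.005 -0.01 0 1 0 -120 0" --pt "-0.005 -0.01 0 1 0 -145 0" --pt "-0.005 -0.01 0 1 0 -156 0" --pt "-0.005 -0.01 0 1 0 -156 0" --pt "-0.005 -0.01 0 1 0 -156 0" --pt "-0.005 -0.01 0 1 0 -156 0"

```text
time: 3.0
eef_pos: [0.5146, 0.2428, 0.0466]
tcp_rot: [0.376, 0.598, -0.374, 0.6]
contact_force: [-0.2, -0.5, -0.2]
opening: 1.0
```

Request:
move_arm --pt "0 0 0 0 0 0 255" --pt "0 0 0 0 0 0 255" --pt "0 0 0 0 0 0 255" --pt "0 0 0 0 0 0 255" --pt "0 0 0 0 0 0 255" --pt "0 0 0 0 0 0 255" --pt "0 0 0 0 0 0 255" --pt "0 0 0 0 0 0 255" --pt "0 0 0 0 0 0 255" --pt "0 0 0 0 0 0 255" --newtons 40

```text
time: 4.0
eef_pos: [0.5149, 0.243, 0.047]
tcp_rot: [0.377, 0.598, -0.374, 0.6]
contact_force: [-0.7, 1.2, 5.3]
opening: 0.322
```

Request:
move_arm --pt "0 0 0 0 0 20 255" --pt "0 0 0 0 0 50 255" --pt "0 0 0 0 0 80 255" --pt "0 0 0 0 0 90 255" --pt "0 0 0 0 0 90 255"

```text
time: 4.5
eef_pos: [0.5154, 0.2429, 0.1375]
tcp_rot: [0.377, 0.598, -0.374, 0.601]
contact_force: [0.3, 0.2, -2.7]
opening: 0.317
```

Run:
```python
from h import *
c=load('scene0.png')
crop(c,150,170,310,300,5,'s1.png')
```

```text
(no output)
```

View pics/s1.png

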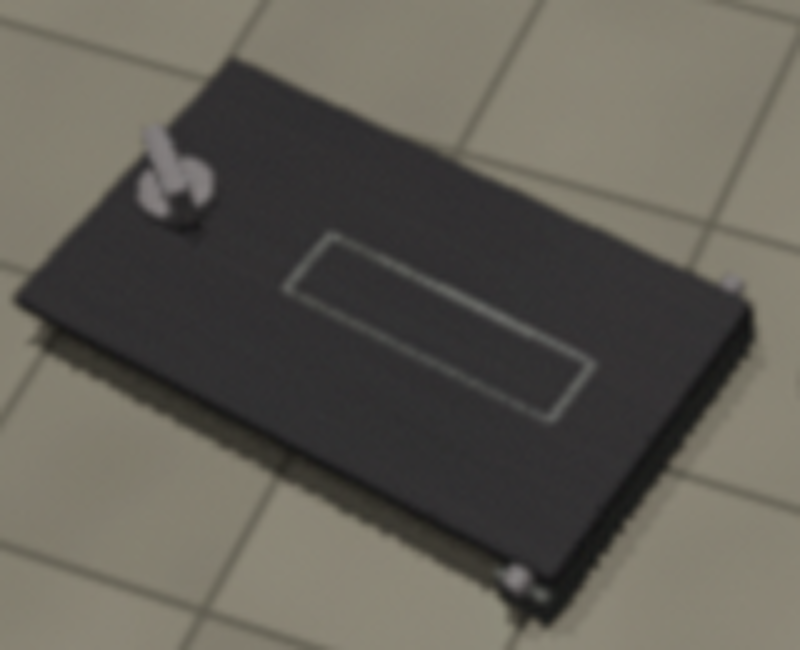

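Run:
```python
from h import *
c=load('scene0.png')
f=lambda x,y,z: atz(c,x/5+150-.4,y/5+170-.4,z)
o=[f(*q,.043) for q in [(595,363),(330,235),(285,290),(552,420)]]
m=np.mean(o,0);y=(o[0]+o[3]-o[1]-o[2])[:2];print(m,np.linalg.norm(y)/2,np.degrees(np.arctan2(y[1],y[0])))
t=load('top0.png')
print('disc',f(176,188,.050), atz(t,681/5+350-.4,347/5+180-.4,.052))
print('wing top',f(152,128,.085),f(178,185,.085))
```

```text
[ 0.50550232 -0.19722283  0.043     ] 0.1571684219220071 80.43443149513674
disc [ 0.47704994 -0.3545319   0.05      ] [ 0.47784394 -0.35910636  0.052     ]
wing top [ 0.46842284 -0.36318134  0.085     ] [ 0.49559349 -0.33437641  0.085     ]
```

Request:
move_arm --pt "0 0 0.05 0 -20 0 255" --pt "0 0 0.13 -1 -60 0 255" --pt "0 0 0.23 -2 -105 0 255" --pt "0 0 0.33 -3 -150 0 255" --pt "0 0 0.43 -4 -195 0 255" --pt "0 0 0.53 -5 -240 0 255" --pt "0 0 0.63 -6 -285 0 255" --pt "0 0 0.73 -7 -330 0 255" --pt "0 0 0.83 -8 -375 0 255" --pt "0 0 0.91 -9 -415 0 255" --pt "0 0 0.946 -10 -434 0 255" --pt "0 0 0.946 -10 -439 0 255"

```text
time: 5.7
eef_pos: [0.5037, -0.1976, 0.1347]
tcp_rot: [0.065, 0.705, -0.06, 0.704]
contact_force: [0.6, 0.5, -2.8]
opening: 0.32
```

Request:
move_arm --pt "0 0 0 0 0 0 255" --pt "0 0 0 0 0 0 255"

```text
time: 5.9
eef_pos: [0.5025, -0.1962, 0.1326]
tcp_rot: [0.066, 0.706, -0.059, 0.702]
contact_force: [-0.4, 0.8, -2.5]
opening: 0.323
```

Run:
```python
from h import *
s=readout.get_state();M=R.from_quat(s['tcp_rot']).as_matrix();print(s['time'],s['eef_pos'],M[:,0],np.degrees(np.arctan2(M[1,2],M[0,2])),s['qpos'])
c=cam('wrist','w2.png');t=cam('top','t3.png')
```

```text
5.9 [ 0.50251273 -0.19615882  0.13262152] [-0.00491014  0.01044927 -0.99993335] -10.119312399445974 [-0.56324235  0.09846956  1.98598512  0.00709552  1.0668798  -0.39005201]
```

View pics/w2.png

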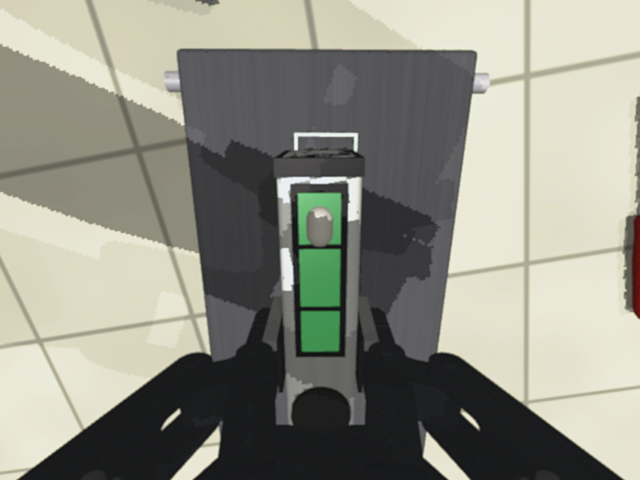

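Run:
```python
from h import *
c=load('w2.png');crop(c,260,120,400,180,5,'w2c.png')
a=atz(c,295.5,134,.0435);b=atz(c,356.5,134,.0435);print(a,b,np.linalg.norm(a-b))
d=(a-b)[:2]/np.linalg.norm(a-b);ang=np.degrees(np.arctan2(d[1],d[0]));m=(a+b)/2;print(m,ang)
y=np.array([np.cos(np.radians(80)),np.sin(np.radians(80))]);print(m[:2]-.079*y)
# plate hinge edge + side edges
q=[atz(c,*p,.044) for p in [(179,51),(475,52),(210,352),(437,352)]];print(q)
v=atz(c,320,272.5,.1326-.007+.036-.036+.0)
```

```text
[ 0.50115302 -0.11796791  0.0435    ] [ 0.53911454 -0.12469888  0.0435    ] 0.03855363844510196
[ 0.52013378 -0.12133339  0.0435    ] 169.945360672703
[ 0.50641557 -0.19913321]
[array([ 0.44256269, -0.05998778,  0.044     ]), array([ 0.61424707, -0.09121289,  0.044     ]), array([ 0.40421053, -0.26477999,  0.044     ]), array([ 0.57721149, -0.29458667,  0.044     ])]
```

View pics/w2c.png

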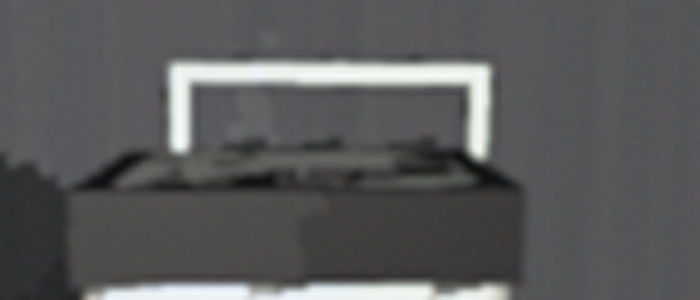

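Request:
move_arm --pt "-0.01 -0.005 0 4 0 -20 255" --pt "-0.01 -0.005 0 4 0 -45 255" --pt "-0.01 -0.005 0 4 0 -62 255" --pt "-0.01 -0.005 0 4 0 -70 255" --pt "-0.01 -0.005 0 4 0 -71 255" --pt "-0.01 -0.005 0 4 0 -71 255"

```text
time: 6.6
eef_pos: [0.5078, -0.1959, 0.0633]
tcp_rot: [0.061, 0.703, -0.062, 0.705]
contact_force: [-0.7, -0.5, -2.0]
opening: 0.32
```

Run:
```python
from h import *
s=readout.get_state();M=R.from_quat(s['tcp_rot']).as_matrix();print(s['time'],s['eef_pos'],M[:,0],np.degrees(np.arctan2(M[1,2],M[0,2])),s['contact_force'])
```

```text
6.6 [ 0.50782579 -0.19594566  0.06334732] [ 0.00287396 -0.00129428 -0.99999503] -10.014412079531155 [-0.7333173  -0.5407979  -1.95231807]
```

Request:
move_arm --pt "0 0 0 -1 0 -4 255" --pt "0 0 0 -1 0 -6 255" --pt "0 0 0 -1 0 -7 255" --pt "0 0 0 -1 0 -7 255"

```text
time: 7.0
eef_pos: [0.5068, -0.196, 0.0564]
tcp_rot: [0.061, 0.703, -0.062, 0.705]
contact_force: [0.2, -0.0, -3.4]
opening: 0.322
```

Request:
move_arm --pt "0 0 0 0 0 -1 255" --pt "0 0 0 0 0 -2 255" --pt "0 0 0 0 0 -2 255"

```text
time: 7.3
eef_pos: [0.5069, -0.1962, 0.0547]
tcp_rot: [0.061, 0.703, -0.062, 0.706]
contact_force: [-0.7, 0.7, -1.5]
opening: 0.32
```

Request:
move_arm --pt "0 0 0 0 0 -1 255" --pt "0 0 0 0 0 -1 255"

```text
time: 7.5
eef_pos: [0.507, -0.1963, 0.0544]
tcp_rot: [0.061, 0.703, -0.062, 0.705]
contact_force: [-2.0, -0.0, 2.2]
opening: 0.319
```

Request:
move_arm --pt "0 0 0 0 0 0 0" --pt "0 0 0 0 0 0 0" --pt "0 0 0 0 0 0 0" --pt "0 0 0 0 0 0 0" --pt "0 0 0 0 0 0 0" --pt "0 0 0 0 0 0 0"

```text
time: 8.1
eef_pos: [0.5071, -0.1963, 0.0543]
tcp_rot: [0.061, 0.703, -0.062, 0.705]
contact_force: [0.9, -0.2, -0.6]
opening: 1.0
```

Request:
move_arm --pt "0 0 0 0 0 30 0" --pt "0 0 0 0 0 70 0" --pt "0 0 0 0 -30 110 0" --pt "0 0 0 0 -70 120 0" --pt "0 0 0 0 -80 120 0" --pt "0 0 0 0 -80 120 0"

```text
time: 8.7
eef_pos: [0.5068, -0.2775, 0.1743]
tcp_rot: [0.062, 0.703, -0.063, 0.705]
contact_force: [-0.8, -0.1, -0.4]
opening: 0.998
```

Run:
```python
from h import *
s=readout.get_state();M=R.from_quat(s['tcp_rot']).as_matrix();print(s['time'],s['eef_pos'],M[:,0],np.degrees(np.arctan2(M[1,2],M[0,2])),s['opening'])
c=cam('wrist','w3.png');t=cam('top','t4.png')
```

```text
8.7 [ 0.50680219 -0.27747795  0.17427833] [ 0.00294519 -0.0011852  -0.99999496] -10.143822575424442 0.9982966667456024
```

View pics/w3.png

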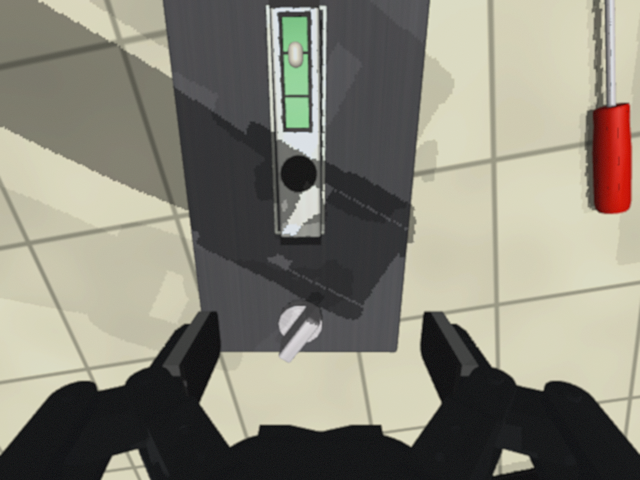

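The level sits in the outline with its vial towards the hinge. Its bubble at (295,54) is near the hinge-side line, and the wing is at about (300,333). I'll enlarge both.

Run:
```python
from h import *
c=load('w3.png');crop(c,250,290,350,370,8,'w3c.png');crop(c,240,0,350,260,3,'w3d.png')
```

```text
(no output)
```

View pics/w3c.png

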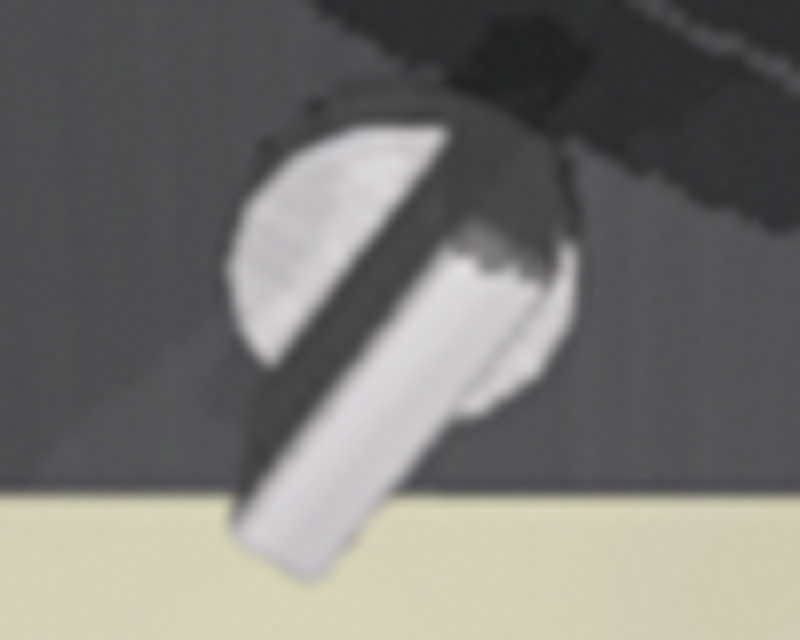

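View pics/w3d.png

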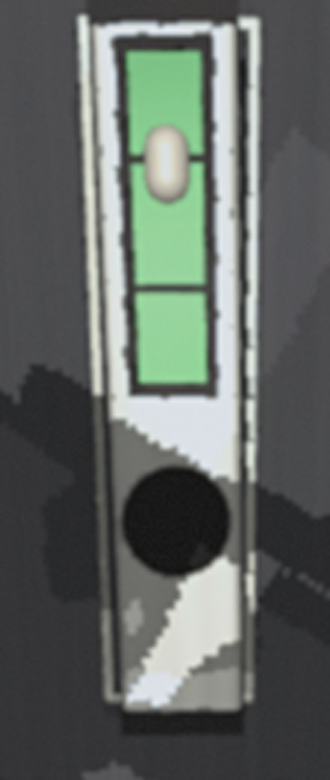

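Run:
```python
from h import *
c=load('w3.png')
f=lambda x,y,z: atz(c,x/8+250-.44,y/8+290-.44,z)
zt=.074+.0005
zp=.044-.27*.018
print('disc',f(403,270,zp+.010))
for zz in [zp+.034]:
    a=f(237,528,zz);b=f(325,580,zz);e=f(450,252,zz);g=f(545,285,zz)
    print(a,b,e,g,np.linalg.norm(a-b))
    for p,q in [(a,e),(b,g)]: d=q-p;print(np.degrees(np.arctan2(d[1],d[0])),np.linalg.norm(d))
    d=(e-a)/np.linalg.norm(e-a);m=(a+b)/2;print('axis from end',m+d*.023)
def g3(x,y,z): return atz(c,x/3+240-.33,y/3-.33,z)
z=.0835
v0=g3(172,158,z);v1=g3(172,288,z);b=g3(166,163,z);m=(v0+v1)/2
print(m,np.linalg.norm(v0-v1),np.linalg.norm(b-m)); print('pad',g3(177,521,.0865))
p=g3(177,521,.0865);d=m-p;print(np.degrees(np.arctan2(d[1],d[0])),'mid',p+d*25/59,np.linalg.norm(d))
```

```text
disc [ 0.47653441 -0.35615288  0.04914   ]
[ 0.45797799 -0.36861514  0.07314   ] [ 0.46558001 -0.37645205  0.07314   ] [ 0.48557004 -0.34070575  0.07314   ] [ 0.49416095 -0.34605398  0.07314   ] 0.010918235869985355
45.32760027557511 0.03924608191433447
46.76471064062324 0.041724243879007084
axis from end [ 0.4779492  -0.35617742  0.07314   ]
[ 0.51379272 -0.16681369  0.0835    ] 0.023734976332169172 0.011024100634840094
pad [ 0.5035509  -0.22456011  0.0865    ]
79.94269765668442 mid [ 0.50789066 -0.20009129  0.08522881] 0.058724304908390416
```

Request:
move_arm --pt "0 0 -0.13 -7 -20 0 0" --pt "0 0 -0.26 -14 -40 0 0" --pt "0 0 -0.39 -22 -60 -20 0" --pt "0 0 -0.52 -29 -79 -40 0" --pt "0 0 -0.597 -29 -79 -64 0" --pt "0 0 -0.597 -29 -79 -74 0" --pt "0 0 -0.597 -29 -79 -74 0" --pt "0 0 -0.597 -29 -79 -74 0"

```text
time: 9.6
eef_pos: [0.4776, -0.3532, 0.0987]
tcp_rot: [0.266, 0.655, -0.265, 0.656]
contact_force: [-0.3, -0.2, 0.9]
opening: 1.0
```

Run:
```python
from h import *
s=readout.get_state();M=R.from_quat(s['tcp_rot']).as_matrix();print(s['time'],s['eef_pos'],M[:,0],np.degrees(np.arctan2(M[1,2],M[0,2])),s['qpos'])
c=cam('wrist','w4.png');t=cam('top','t5.png');crop(t,370,195,510,275,5,'t5c.png')
```

```text
9.6 [ 0.47760941 -0.35321352  0.09874224] [ 9.14894938e-04  1.23909712e-03 -9.99998814e-01] -44.09182078694355 [-8.08106929e-01  2.53251634e-01  1.87663814e+00  1.78977118e-03
  1.01196737e+00 -3.95084526e-02]
```

View pics/w4.png

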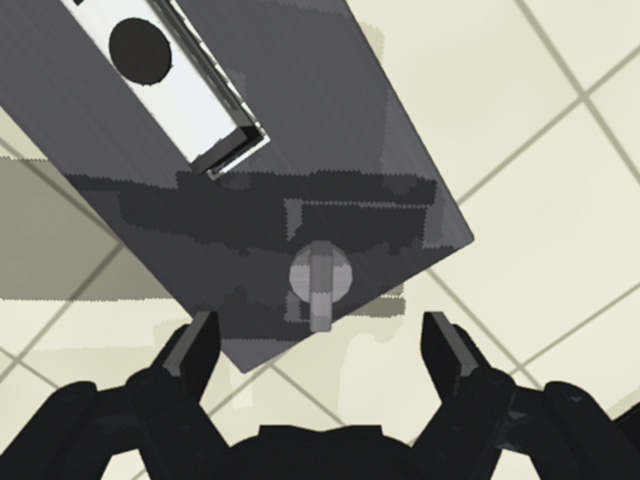

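View pics/t5c.png

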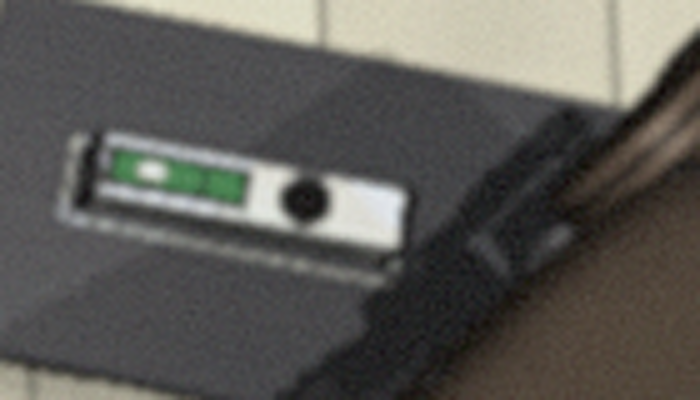

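Request:
move_arm --pt "0 0 0 0 -3 -20 0" --pt "0 0 0 0 -3 -38 0" --pt "0 0 0 0 -3 -43 0" --pt "0 0 0 0 -3 -43 0" --pt "0 0 0 0 -3 -43 0"

```text
time: 10.2
eef_pos: [0.4788, -0.3576, 0.0583]
tcp_rot: [0.265, 0.654, -0.266, 0.657]
contact_force: [-0.1, -0.1, -0.9]
opening: 1.003
```

Request:
move_arm --pt "0 0 0 0 0 0 255" --pt "0 0 0 0 0 0 255" --pt "0 0 0 0 0 0 255" --pt "0 0 0 0 0 0 255" --pt "0 0 0 0 0 0 255" --pt "0 0 0 0 0 0 255" --pt "0 0 0 0 0 0 255" --pt "0 0 0 0 0 0 255" --pt "0 0 0 0 0 0 255" --pt "0 0 0 0 0 0 255" --newtons 50

```text
time: 11.2
eef_pos: [0.4764, -0.3552, 0.0585]
tcp_rot: [0.266, 0.657, -0.264, 0.654]
contact_force: [-7.8, 6.1, 9.5]
opening: 0.123
```

Run:
```python
from h import *
s=readout.get_state();M=R.from_quat(s['tcp_rot']).as_matrix();print(s['time'],s['eef_pos'],M[:,0],np.degrees(np.arctan2(M[1,2],M[0,2])),s['qpos'],s['contact_force'],s['wrist_torque'])
t=cam('top','t6.png');crop(t,380,215,430,245,16,'t6c.png')
```

```text
11.2 [ 0.47641453 -0.35523691  0.05845521] [-0.00355475  0.0047283  -0.9999825 ] -44.063140970221255 [-8.11609864e-01  3.13553965e-01  1.88728506e+00  8.33113478e-04
  9.46630563e-01 -4.30491468e-02] [-7.76913563  6.07656275  9.50133282] [1.14249931 1.32625148 0.02267469]
```

View pics/t6c.png

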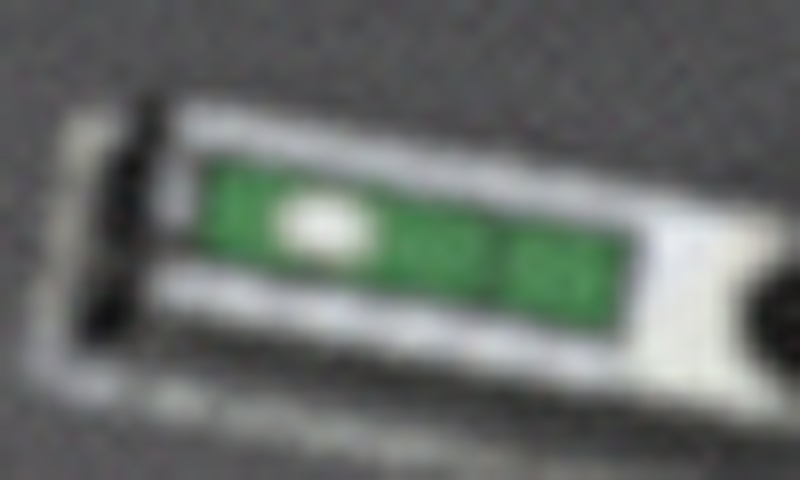

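Request:
move_arm --pt "0 0 -0.05 0 0 0 255" --pt "0 0 -0.13 0 0 0.5 255" --pt "0 0 -0.22 0 0 1 255" --pt "0 0 -0.31 0 0 1.3 255" --pt "0 0 -0.4 0 0 1.7 255" --pt "0 0 -0.49 0 0 2 255" --pt "0 0 -0.58 0 0 2.4 255" --pt "0 0 -0.67 0 0 2.8 255" --pt "0 0 -0.75 0 0 3.2 255" --pt "0 0 -0.8 0 0 3.5 255" --pt "0 0 -0.8 0 0 3.5 255" --pt "0 0 -0.8 0 0 3.5 255"

```text
time: 12.45
eef_pos: [0.4766, -0.3556, 0.062]
tcp_rot: [0.501, 0.501, -0.498, 0.5]
contact_force: [1.5, -0.9, -1.1]
opening: 0.127
```

Request:
move_arm --pt "0 0 0 0 0 0 255" --pt "0 0 0 0 0 0 255" --pt "0 0 0 0 0 0 255" --pt "0 0 0 0 0 0 255" --pt "0 0 0 0 0 0 255" --pt "0 0 0 0 0 0 255" --pt "0 0 0 0 0 0 255" --pt "0 0 0 0 0 0 255" --pt "0 0 0 0 0 0 255" --pt "0 0 0 0 0 0 255" --pt "0 0 0 0 0 0 255" --pt "0 0 0 0 0 0 255"

```text
time: 13.65
eef_pos: [0.4766, -0.3556, 0.062]
tcp_rot: [0.501, 0.501, -0.498, 0.5]
contact_force: [1.0, -0.4, -1.2]
opening: 0.12
```

Run:
```python
from h import *
s=readout.get_state();M=R.from_quat(s['tcp_rot']).as_matrix();print(s['time'],s['eef_pos'],M[:,0],np.degrees(np.arctan2(M[1,2],M[0,2])),s['qpos'],s['contact_force'],s['wrist_torque'])
t=cam('top','t7.png');crop(t,380,215,430,245,16,'t7c.png');c=cam('wrist','w5.png')
```

```text
13.65 [ 0.47660648 -0.35562244  0.06201943] [ 0.0015039   0.00483736 -0.99998717] -89.8541894218119 [-0.81341644  0.30710387  1.88777095  0.00543226  0.94920665  0.75166982] [ 1.03939448 -0.41902848 -1.24226461] [-0.26117722  0.09546224 -0.0208315 ]
```

View pics/t7c.png

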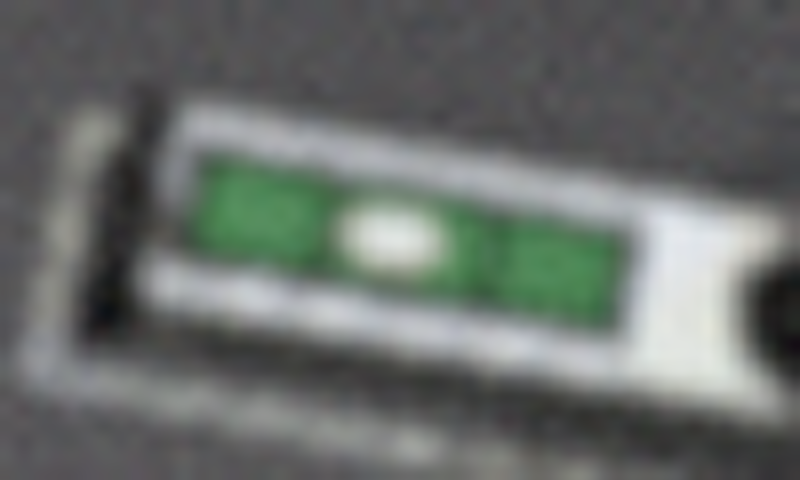

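View pics/w5.png

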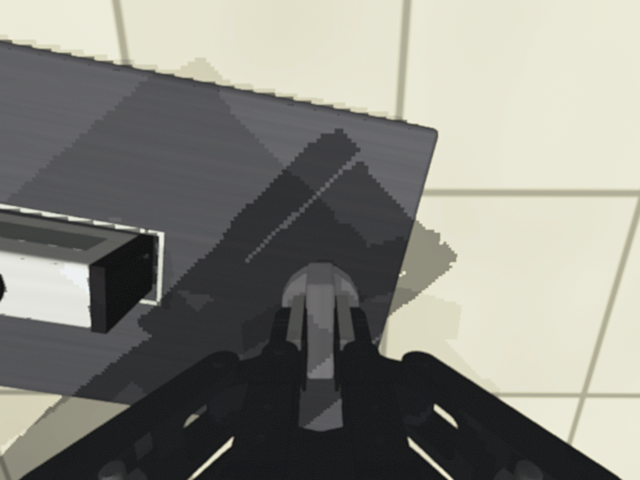

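The bubble at (393,238) in the crop now lies between the lines at x of about 332 and 487. I'll let it settle and measure again.

Request:
move_arm --pt "0 0 0 0 0 0 255" --pt "0 0 0 0 0 0 255" --pt "0 0 0 0 0 0 255" --pt "0 0 0 0 0 0 255" --pt "0 0 0 0 0 0 255" --pt "0 0 0 0 0 0 255" --pt "0 0 0 0 0 0 255" --pt "0 0 0 0 0 0 255" --pt "0 0 0 0 0 0 255" --pt "0 0 0 0 0 0 255" --pt "0 0 0 0 0 0 255" --pt "0 0 0 0 0 0 255"

```text
time: 14.95
eef_pos: [0.4766, -0.3556, 0.062]
tcp_rot: [0.501, 0.501, -0.498, 0.5]
contact_force: [0.7, -1.4, -0.7]
opening: 0.125
```

```bash
cat >> h.py <<'E'
def bubble(c,cu,cv,w=16,h=9,z=.084):
    """reading from window (green + bubble) and bubble centroid, in mm along 80deg (+ = hinge)"""
    im=c['color'][cv-h:cv+h+1,cu-w:cu+w+1].astype(float)
    g=cv2.GaussianBlur(im,(0,0),.01) if False else im
    green=(g[...,1]>1.35*g[...,0])&(g[...,1]>60)
    n,l,st,ce=cv2.connectedComponentsWithStats(green.astype(np.uint8))
    pts=np.argwhere(green); box=cv2.minAreaRect(pts[:,::-1].astype(np.float32))
    sub=np.zeros(green.shape,np.uint8); cv2.fillConvexPoly(sub,cv2.convexHull(pts[:,::-1].astype(np.int32)),1)
    wgt=np.clip(im[...,0]-.7*im[...,1],0,None)*sub
    yy,xx=np.mgrid[:im.shape[0],:im.shape[1]]
    b=np.array([(wgt*xx).sum(),(wgt*yy).sum()])/wgt.sum()
    B=atz(c,b[0]+cu-w,b[1]+cv-h,z);W=atz(c,box[0][0]+cu-w,box[0][1]+cv-h,z)
    ax=np.array([np.cos(np.radians(80)),np.sin(np.radians(80))])
    return ((B-W)[:2]@ax)*1e3, box, b
E
python3 - <<'E'
from h import *
t=cam('top','t8.png');crop(t,380,215,430,245,16,'t8c.png')
sc=cam('scene','sc8.png')
for n in ['t6.png','t7.png','t8.png']: print(bubble(load(n),406,230))
print(proj(sc,[.5138,-.1668,.084]))
u,v=proj(sc,[.5138,-.1668,.084]).astype(int);crop(sc,u-25,v-20,u+25,v+20,16,'sc8c.png')
E
```

```text
(np.float64(10.211763069063888), ((15.241793632507324, 8.85558032989502), (25.868247985839844, 5.332695007324219), 10.784297943115234), array([10.87982664,  7.80365117]))
(np.float64(1.9636028022178136), ((14.961536407470703, 8.692307472229004), (26.08344268798828, 5.295135498046875), 11.309932708740234), array([14.14375834,  8.36333859]))
(np.float64(1.7796031734803037), ((14.851203918457031, 8.781181335449219), (26.28925132751465, 5.332695007324219), 10.784297943115234), array([14.10637636,  8.50482115]))
[244.98609065 231.49335207]
```

View pics/t8c.png

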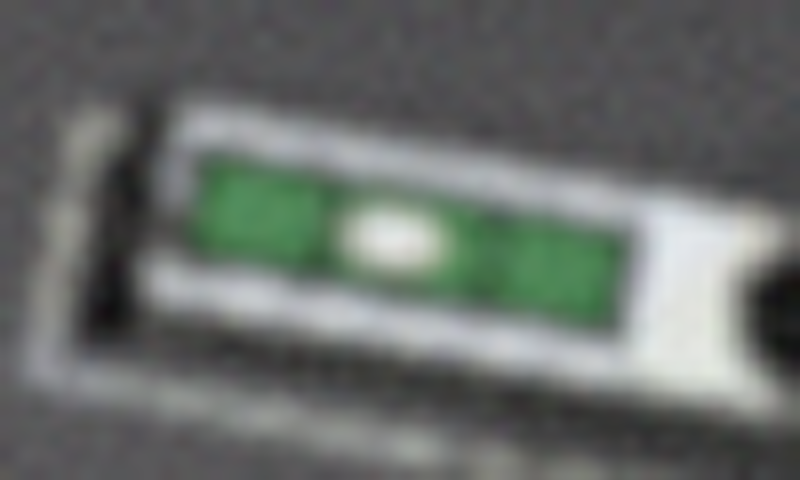

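View pics/sc8c.png

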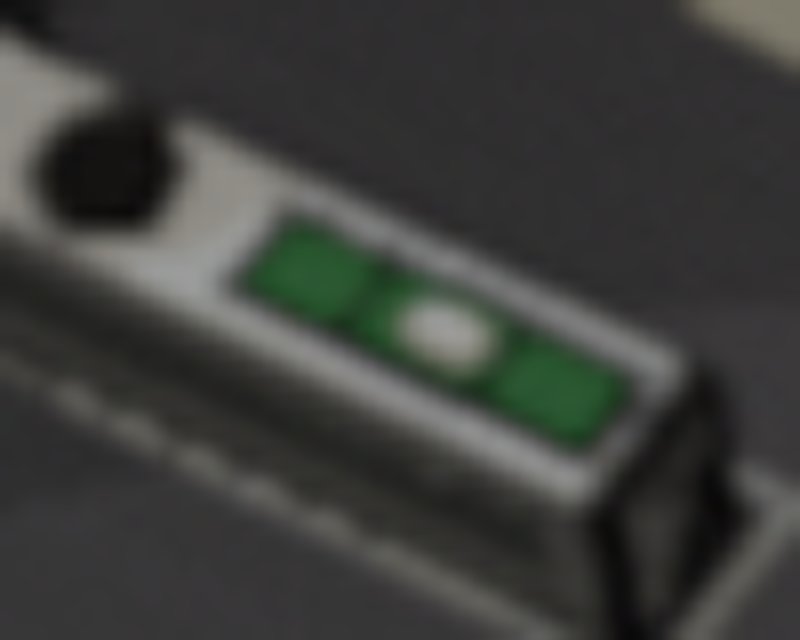

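Both views show the bubble about 2 mm off towards the hinge. I'll turn the knob a little further clockwise.

Request:
move_arm --pt "0 0 -0.08 0 0 0.3 255" --pt "0 0 -0.16 0 0 0.6 255" --pt "0 0 -0.16 0 0 0.6 255" --pt "0 0 -0.16 0 0 0.6 255" --pt "0 0 -0.16 0 0 0.6 255"

```text
time: 15.55
eef_pos: [0.4766, -0.3558, 0.0627]
tcp_rot: [0.539, 0.46, -0.536, 0.459]
contact_force: [0.0, -0.7, 0.3]
opening: 0.127
```

Request:
move_arm --pt "0 0 0 0 0 0 120" --pt "0 0 0 0 0 0 80" --pt "0 0 0 0 0 0 0" --pt "0 0 0 0 0 0 0" --pt "0 0 0 0 0 0 0" --pt "0 0 0 0 0 0 0" --pt "0 0 0 0 0 0 0"

```text
time: 16.25
eef_pos: [0.4766, -0.3557, 0.0627]
tcp_rot: [0.539, 0.46, -0.536, 0.459]
contact_force: [0.2, -0.7, 0.1]
opening: 1.002
```

Run:
```python
from h import *
s=readout.get_state();M=R.from_quat(s['tcp_rot']).as_matrix();print(s['time'],s['eef_pos'],M[:,0],np.degrees(np.arctan2(M[1,2],M[0,2])),s['contact_force'],s['opening'])
t=cam('top','t9.png')
print(bubble(t,406,230))
```

```text
16.25 [ 0.47660668 -0.35572649  0.06270066] [ 0.00226346  0.00442354 -0.99998765] -98.96267473558188 [ 0.23472659 -0.70957016  0.06984944] 1.0016207272767808
(np.float64(0.41946595340697673), ((14.868709564208984, 8.689277648925781), (26.28925132751465, 5.145583152770996), 10.784297943115234), array([14.71937166,  8.467392  ]))
```

Request:
move_arm --pt "0 0 0 0 0 30 0" --pt "0 0 0 0 0 70 0" --pt "0 0 0.13 3 10 95 100" --pt "0 0 0.27 6 30 100 255" --pt "0 0 0.41 10 50 100 255" --pt "0 0 0.55 14 70 100 255" --pt "0 0 0.69 18 90 100 255" --pt "0 0 0.83 22 110 100 255" --pt "0 0 0.97 25 125 95 255" --pt "0 0 1.11 27 131 90 255" --pt "0 0 1.25 27 131 90 255" --pt "0 0 1.39 27 131 90 255"

```text
time: 17.5
eef_pos: [0.5035, -0.2242, 0.1524]
tcp_rot: [0.117, 0.699, -0.115, 0.696]
contact_force: [0.6, -0.2, -0.6]
opening: -0.005
```

Request:
move_arm --pt "0 0 0.13 0 0 0 255" --pt "0 0 0.16 0 0 0 255" --pt "0 0 0.16 0 0 0 255" --pt "0 0 0.16 0 0 0 255" --pt "0 0 0.16 0 0 0 255"

```text
time: 18.0
eef_pos: [0.5035, -0.2243, 0.1525]
tcp_rot: [0.062, 0.706, -0.06, 0.703]
contact_force: [0.6, -0.6, -0.1]
opening: -0.001
```

Run:
```python
from h import *
s=readout.get_state();M=R.from_quat(s['tcp_rot']).as_matrix();print(s['time'],s['eef_pos'],M[:,0],np.degrees(np.arctan2(M[1,2],M[0,2])),s['contact_force'],s['opening'])
t=cam('top','t10.png');print(bubble(t,406,230))
c=cam('wrist','w6.png')
```

```text
18.0 [ 0.50350337 -0.22427033  0.15247135] [-0.00483399  0.00255741 -0.99998505] -9.858074545543696 [ 0.64427055 -0.57146982 -0.12623873] -0.0011509034670126633
(np.float64(-0.7583741141255422), ((13.840983390808105, 8.550819396972656), (23.76283073425293, 5.840502738952637), 13.240518569946289), array([14.20319412,  8.40106471]))
```

View pics/w6.png

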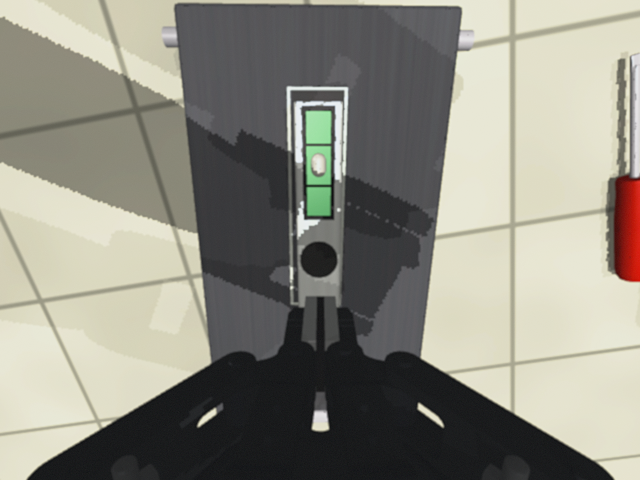

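The wrist view shows the level inside the outline, with the bubble at about (318,164) between the lines at rows 145 and 186. The pad is at about (319,260). I'll measure from this.

Run:
```python
from h import *
c=load('w6.png');crop(c,270,80,370,320,3,'w6d.png')
print(bubble(c,318,163,w=20,h=58,z=.085))
p=atz(c,319,260,.0885);print('pad',p)
z=.0845
w=bubble(c,318,163,w=20,h=58,z=z)[1];m=atz(c,w[0][0]+298,w[0][1]+105,z);d=m-p
print(m,np.linalg.norm(d[:2]),np.degrees(np.arctan2(d[1],d[0])),'mid',p+d*25/59)
print(c['depth'][260,319],atd(c,319,260),atd(c,330,235))
o=[atz(c,*q,.0445) for q in [(288,88),(347,88)]];print(np.mean(o,0))
# top-level end corners
for q in [(296,103),(342,103)]: print(atz(c,*q,.0845))
```

```text
(np.float64(2.4199476997258613), ((19.999998092651367, 57.99999237060547), (105.99998474121094, 25.999996185302734), 90.0), array([19.66506369, 53.77226329]))
pad [ 0.50376512 -0.22359182  0.0885    ]
[ 0.51332916 -0.16477397  0.0845    ] 0.059590360605199844 80.76427959308664 mid [ 0.50781768 -0.198669    0.08680508]
0.2240224 [ 0.5036117  -0.22437738  0.08645411] [ 0.51314358 -0.20975873  0.08430602]
[ 0.52014366 -0.12114456  0.0445    ]
[ 0.50685978 -0.1303535   0.0845    ]
[ 0.53215743 -0.13472193  0.0845    ]
```

View pics/w6d.png

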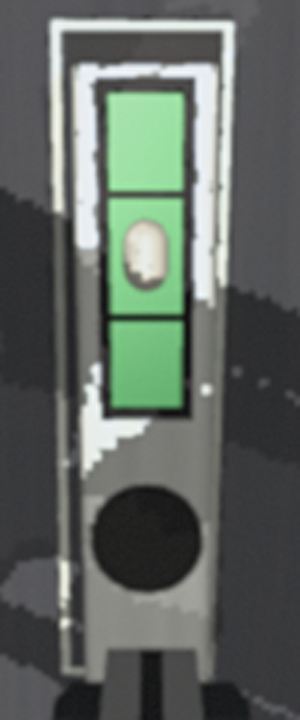

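By hand, the lines are at crop y=194 and 318 and the bubble is centred at 255, so it is centred. Next I press on the pad.

Request:
move_arm --pt "-0.002 -0.005 0 0 0 -25 255" --pt "-0.002 -0.005 0 0 0 -48 255" --pt "-0.002 -0.005 0 0 0 -58 255" --pt "-0.002 -0.005 0 0 0 -60 255" --pt "-0.002 -0.005 0 0 0 -60 255" --newtons 40

```text
time: 18.6
eef_pos: [0.5038, -0.2244, 0.0927]
tcp_rot: [0.061, 0.704, -0.06, 0.705]
contact_force: [-0.0, -0.4, -0.2]
opening: -0.0
```

Run:
```python
from h import *
s=readout.get_state();M=R.from_quat(s['tcp_rot']).as_matrix();print(s['time'],s['eef_pos'],M[:,0],s['contact_force'],s['opening'])
```

```text
18.6 [ 0.50375666 -0.2244045   0.09274804] [ 3.45364533e-04  4.64242696e-04 -9.99999833e-01] [-0.00163416 -0.42188105 -0.23631142] -0.00019948989893525814
```

Request:
move_arm --pt "0 0 0 0 0 -2 255" --pt "0 0 0 0 0 -4 255" --pt "0 0 0 0 0 -5 255" --pt "0 0 0 0 0 -5 255"

```text
time: 19.0
eef_pos: [0.5038, -0.2245, 0.0879]
tcp_rot: [0.061, 0.704, -0.061, 0.705]
contact_force: [-0.7, 0.5, -0.8]
opening: 0.002
```

Request:
move_arm --pt "0 0 0 0 0 -0.5 255" --pt "0 0 0 0 0 -0.5 255"

```text
time: 19.2
eef_pos: [0.5039, -0.2245, 0.0875]
tcp_rot: [0.061, 0.704, -0.061, 0.705]
contact_force: [0.1, -0.3, 0.0]
opening: -0.001
```

Request:
move_arm --pt "0 0 0 0 0 -0.5 255" --pt "0 0 0 0 0 -0.5 255"

```text
time: 19.4
eef_pos: [0.5039, -0.2245, 0.087]
tcp_rot: [0.061, 0.704, -0.061, 0.705]
contact_force: [-0.2, 0.5, 0.2]
opening: 0.0
```

Request:
move_arm --pt "0 0 0 0 0 -0.5 255" --pt "0 0 0 0 0 -0.5 255"

```text
time: 19.6
eef_pos: [0.5039, -0.2245, 0.087]
tcp_rot: [0.061, 0.704, -0.061, 0.705]
contact_force: [-1.4, 0.8, 4.0]
opening: 0.002
```

Request:
move_arm --pt "0 0 0 0 0 -0.8 255" --pt "0 0 0 0 0 -1.2 255" --pt "0 0 0 0 0 -1.2 255" --pt "0 0 0 0 0 -1.2 255"

```text
time: 20.0
eef_pos: [0.5041, -0.2246, 0.087]
tcp_rot: [0.061, 0.704, -0.06, 0.705]
contact_force: [-2.5, 2.1, 6.9]
opening: -0.001
```

Run:
```python
from h import *
s=readout.get_state();print(s['time'],s['eef_pos'],s['contact_force'])
c=cam('wrist');print(readout.get_state()['contact_force'])
c=cam('wrist','w7.png');print(readout.get_state()['contact_force']);crop(c,220,0,420,300,2.6,'w7c.png')
t=cam('top','t11.png');crop(t,380,215,430,245,16,'t11c.png')
```

```text
20.0 [ 0.50414314 -0.22459     0.08703531] [-2.46014655  2.13233924  6.90099574]
[-2.59145582  1.64211866  7.55795476]
[-2.59854435  2.13271373  7.04514234]
```

View pics/w7.png

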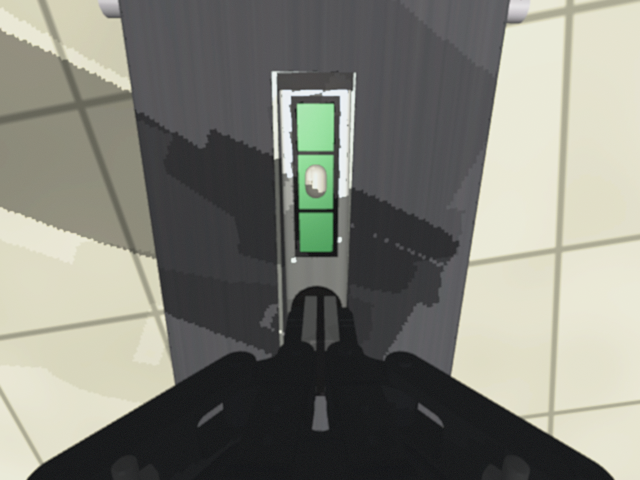

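Request:
move_arm --pt "0 0 0 -0.1 0.1 -1.4 255" --pt "0 0 0 -0.2 0.2 -1.7 255" --pt "0 0 0 -0.2 0.2 -1.7 255" --pt "0 0 0 -0.2 0.2 -1.7 255"

```text
time: 20.55
eef_pos: [0.5043, -0.2246, 0.087]
tcp_rot: [0.06, 0.704, -0.06, 0.705]
contact_force: [-3.9, 1.7, 9.6]
opening: 0.001
```

Run:
```python
from h import *
s=readout.get_state();print(s['time'],s['eef_pos'],s['contact_force'])
```

```text
20.55 [ 0.50427231 -0.22457773  0.08702272] [-3.85610916  1.69945576  9.64774764]
```

Request:
move_arm --pt "0 0 0 -0.5 0.3 -1.7 255" --pt "0 0 0 -0.8 0.4 -1.7 255" --pt "0 0 0 -0.8 0.4 -1.7 255"

```text
time: 20.85
eef_pos: [0.504, -0.2245, 0.087]
tcp_rot: [0.06, 0.704, -0.061, 0.705]
contact_force: [-2.6, 2.1, 9.0]
opening: -0.002
```

Request:
move_arm --pt "0 0 0 -1 0.6 -1.8 255" --pt "0 0 0 -1.2 0.8 -1.8 255" --pt "0 0 0 -1.2 0.8 -1.8 255" --pt "0 0 0 -1.2 0.8 -1.8 255"

```text
time: 21.25
eef_pos: [0.5039, -0.2245, 0.087]
tcp_rot: [0.06, 0.703, -0.061, 0.706]
contact_force: [-1.3, 1.1, 7.5]
opening: -0.001
```

Run:
```python
from h import *
f=[]
for i in range(8):
    c=cam('wrist','w8.png' if i==7 else None); f.append(readout.get_state()['contact_force'])
print(np.mean(f,0),np.std(f,0),readout.get_state()['time'],readout.get_state()['eef_pos'])
t=cam('top','t12.png')
crop(c,250,60,380,310,3,'w8c.png')
```

```text
[-1.24667591  0.700741    7.20644545] [0.46424094 0.22892056 0.46612642] 21.65 [ 0.50391886 -0.22450751  0.08697299]
```

View pics/w8c.png

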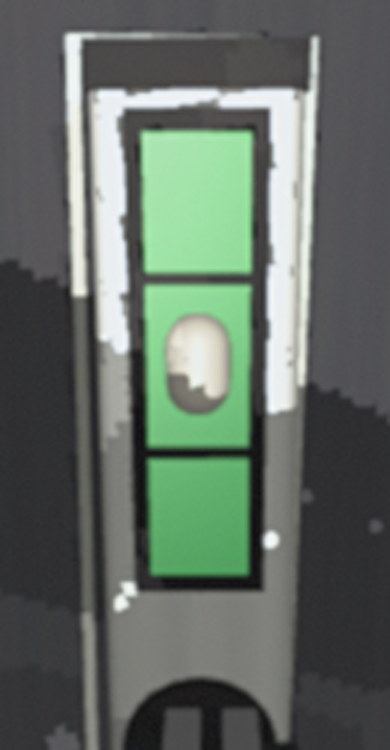

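Request:
move_arm --pt "0 0 0 -1.2 0.7 -2.2 255" --pt "0 0 0 -1.4 0.8 -2.5 255" --pt "0 0 0 -1.4 0.8 -2.5 255" --pt "0 0 0 -1.4 0.8 -2.5 255"

```text
time: 22.1
eef_pos: [0.5039, -0.2245, 0.087]
tcp_rot: [0.059, 0.702, -0.062, 0.707]
contact_force: [-2.3, 1.7, 9.9]
opening: -0.004
```

Run:
```python
from h import *
f=[]
for i in range(8):
    c=cam('wrist'); f.append(readout.get_state()['contact_force'])
print(np.mean(f,0),np.std(f,0),readout.get_state()['time'],readout.get_state()['eef_pos'])
```

```text
[-1.30762896  1.39903538 10.20311882] [0.51029336 0.41775879 0.37134394] 22.5 [ 0.50393261 -0.22452638  0.08696554]
```

The push is 10.2 N, mostly vertical. I'll hold it through the bubble's settling time, then check everything.

Run:
```python
from h import *
f=[]
for i in range(45):
    c=cam('wrist','w9.png' if i==44 else None); f.append(readout.get_state()['contact_force'])
print(np.mean(f[-10:],0),readout.get_state()['time'])
crop(c,250,60,380,310,3,'w9c.png'); t=cam('top','t13.png'); s=cam('scene','sc13.png')
```

```text
[-1.65431217  1.47344039 10.12292689] 24.75
```

View pics/w9c.png

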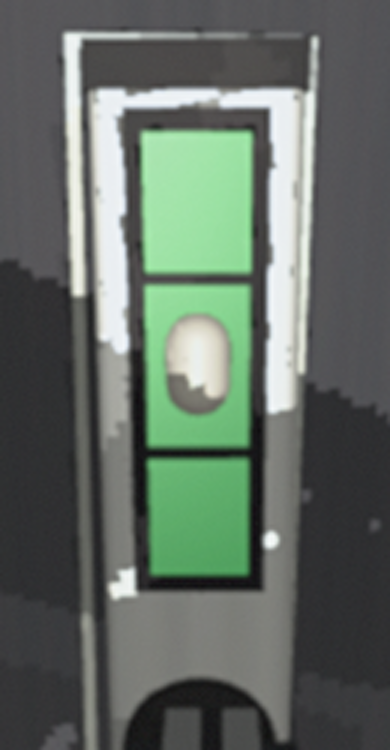

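View pics/sc13.png

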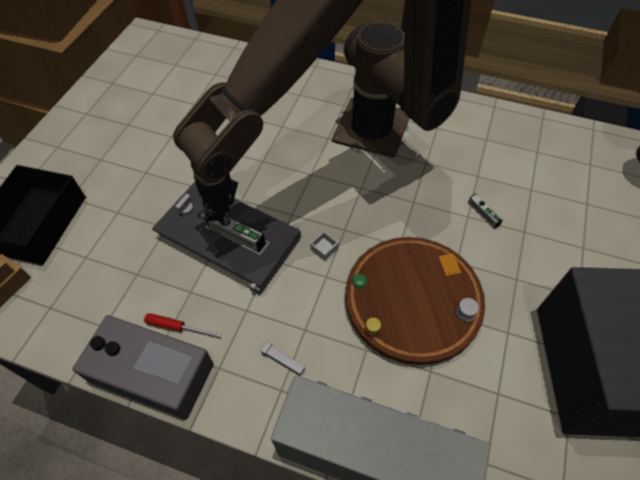

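The bubble is at crop y=364, midway between the lines at 279 and 451. The push is steady at 10.1 N and the bystanders look unmoved, so I'm handing in.

```bash
python3 -c "
from plant import ctrl; print(ctrl.sign_off())"
```

```text
the job is handed in; nothing more can be done
None
```

The job is done and handed in at about 25 s of the 64 s allowed. I set the level down inside the white outline with its vial towards the hinge, and let go. I then turned the wing knob about 0.96 rad clockwise, released it, and pressed down on the rubber pad with the shut fingers. The arm was still pressing at hand-in.

**Last checks:**
- **Push:** steady at about 10.1 N downwards. About 2 N of it pulls sideways, so it is not perfectly vertical.
- **Bubble:** held under that push for over 2 s. In the wrist view it sits midway between the lines to within about 0.5 mm.
- **Placing:** the level is within about 2 mm of the outline's middle.
- **Bystanders:** by eye in the scene view, all the other things look unmoved.

**Disagreement:** after I released the knob, my automatic bubble measurement gave −0.8 mm from the top camera and +2.4 mm from the wrist camera. Shadows from the arm threw it off, so I relied on reading the enlarged wrist pictures by eye. All of these readings are within the 4 mm limit.

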